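# Sweep used vial stoppers into the lead pen

## Task

With the fingers closed, sweep the three used vial stoppers across the bench and in through the open side of the low three-sided lead pen, so that each lies flat and wholly inside it. Only push them along the bench: do not lift them or take them between the fingers. Leave the two standing glass vials and the large round source puck where they are.

Things in the scene. Friction and masses are not known exactly. Their poses are not given: they have to be found in the camera images.
- stopper_0: a used vial stopper, the first of three alike: a squat disc of aluminium with a dark rubber centre and bevelled foot, 26 mm in diameter and 14 mm high, about 20 g, lying flat and loose on the bench; origin at the centre of its underside, z up
- stopper_1: a used vial stopper, the second of three alike: a squat disc of aluminium with a dark rubber centre and bevelled foot, 26 mm in diameter and 14 mm high, about 20 g, lying flat and loose on the bench; origin at the centre of its underside, z up
- stopper_2: a used vial stopper, the third of three alike: a squat disc of aluminium with a dark rubber centre and bevelled foot, 26 mm in diameter and 14 mm high, about 20 g, lying flat and loose on the bench; origin at the centre of its underside, z up
- lead_pen: low fixed pen of dull grey lead bricks, no floor, open at the front and above: two side walls and a back wall, 25 mm thick, 28 mm high. Inside 80 mm deep (x), 160 mm wide (y). Origin on the bench amid the space inside; own x points from the open front (mouth at x = -40 mm) to the back wall (inside face x = +40 mm); side walls' inside faces at y = -80 and +80 mm. The stoppers start before the mouth
- bench_pad: thin pale blue absorbent sheet fixed flat on the bench, 265 mm (x) by 360 mm (y); its top is 1.6 mm above the bench, so keep the fingertips some 4 to 10 mm above the bench while sweeping; the pen stands partly or wholly on it and stoppers slide over its edge. Origin at its middle
- vial_a: glass vial, the smaller of two, standing loose in the row of stoppers (in any place of the row): 23 mm in diameter, 47 mm high; origin at the centre of its underside. To be left alone
- vial_b: glass vial, the larger of two, standing loose beside the way to the pen, left or right: 26 mm in diameter, 52 mm high; origin at the centre of its underside. To be left alone
- check_source: flat round source puck, much larger than the stoppers, lying loose on the side opposite the larger vial: 52 mm in diameter, 15 mm high; origin at the centre of its underside. To be left alone
Mind the look-alikes: they are no part of the job. Leave any purple or yellow look-alike of the stopper_2 alone.

How it is judged:
By the outcome, as a careful person would: the job done as asked, in the order asked, and still so for the second after the job is handed in, with the robot touching nothing.
It also fails if it takes over 64 s, if anything falls off the work surface, if the arm or the gripper's body presses on something with over 40 N, if the wrist force passes 120 N, or if a joint passes its speed limit or range.

## Robot

A 6-joint arm with a two-finger parallel gripper is mounted at the origin on a cart in front of the work surface, level with it; the furniture and walls round the work are solid. World frame = base frame: x ahead of the robot, y to its left, z up, the work surface at z = 0. Lengths are in m, angles in rad, forces in N, time in s.
With the tool pointing down it reaches from about 0.35 to 1 m from the base axis. Payload 7.1 kg.
Tool frame: the origin (TCP) lies at the very end of the fingers, on their centre line; the grasp point (between the pads) lies 19 mm behind it; z points along the fingers, y is the line along which they close (so a half turn about z gives the same grasp; the last joint's range is limited). The gripper opens to 85 mm and grips with 20 to 120 N. Pads are 22 mm wide; open, the fingers measure 114 mm over their backs; the gripper's body (76 mm by 85 mm) begins 54 mm behind the grasp point. The pads swing forward as they close: fully open they stand 13 mm farther back than shut.
Start: joints at [1.264, 0.423, 1.63, -0, 1.089, -0.019], TCP at [0.177, 0.599, 0.231] pointing down, gripper open.
Joint ranges: [-3, 3], [-0.9, 2.11], [0.09, 2.58], [-1.31, 4.45], [0.11, 2.69], [-2.54, 2.54]. Speed limits (rad/s): [2.39, 2.39, 3.01, 3.14, 3.14, 3.14].

## Interface

Orientations are given as a unit quaternion [w, x, y, z].
In Python, from bench import manip gives the robot as it stands. Calls block until the motion is done:
- manip.move_pose(position, orientation): joint-space move of the TCP to a pose.
- manip.movel(position, vel=0.15, ori=None, stop_force=None): straight line of the TCP; ori=None keeps the orientation; vel is the mean speed in m/s. With stop_force (N) it stops when the force on the tool has changed by that much, and returns True; else False.
- manip.movej(angles): joint-space move.
- manip.set_gripper(opening, grip_force=None): finger opening in m; grip_force is the grip in N (None keeps the last); returns when the fingers have stopped.
- manip.wait(seconds).
- manip.inverse_kinematics(position, orientation): joint angles nearest the present ones, or None.
- manip.read_state(): the state.
- manip.camera(name): name is "side" or "top"; returns a dict with "pixels" (420x560x3 uint8, red, green, blue), "camera_matrix" (3x3 intrinsics, pixels), "camera_from_world" (4x4, takes a point from world to camera coordinates). Camera axes: x right, y down, z forward; pixel columns grow to the right and rows downward; lengths in m; the calibration is good to about 2 mm. A picture is of the moment at which its call begins. There is no depth.
A pose or a line that the arm cannot do raises manip.PlanningError and nothing moves.
- manip.hand_in(): hands the job in; it is judged then, once.
The state is a dict: "t": time; "qpos": joint angles; "joint_velocities": joint speeds; "joint_efforts": joint torques, N m; "ee_pos": TCP position; "tool_rot": TCP orientation; "wrist_force": force on the tool from outside, world axes, zero at the start; "moment": the same for the moment, N m; "grip_width": finger opening in m; "gripper_force": force on a finger pad.
Only numpy, scipy, OpenCV 4.12 (cv2) and the standard library are available. Lean on these libraries where they do the work, as an engineer would, in place of code of your own. Each camera call takes 0.05 s, during which the arm holds its last target. There are 200 camera calls.

## Working session

There is one attempt and no reset: what is moved stays moved. The work goes in short steps, each a Python script; the robot and the scene stay as the last script left them, time stands still between calls to the robot, and variables do not carry over. Pictures are saved under pics/ and viewed, at most 10 in all, crops included, and the job is handed in when it is done.

```bash
mkdir -p pics; ls; python3 - <<'E'
from bench import manip
import cv2,numpy as np
for n in ("top","side"):
    c=manip.camera(n); cv2.imwrite(f"pics/{n}0.png",c["pixels"][:,:,::-1])
    np.savez(f"pics/{n}0.npz",p=c["pixels"],K=c["camera_matrix"],T=c["camera_from_world"])
    T=c["camera_from_world"];print(n,c["camera_matrix"].round(1).tolist(),(-T[:3,:3].T@T[:3,3]).round(3),T[:3,:3].round(2).tolist())
s=manip.read_state();print(s["t"],s["tool_rot"],s["grip_width"])
E
```

```text
pics
top [[518.9, 0.0, 284.3], [0.0, 518.9, 210.3], [0.0, 0.0, 1.0]] [0.387 0.011 1.051] [[-0.03, -1.0, 0.01], [-0.98, 0.02, -0.18], [0.18, -0.02, -0.98]]
side [[440.9, 0.0, 275.8], [0.0, 440.9, 216.7], [0.0, 0.0, 1.0]] [0.304 0.744 0.373] [[-0.94, -0.34, 0.02], [-0.15, 0.35, -0.92], [0.31, -0.87, -0.38]]
0.1 [-1.09218241e-04  1.43400107e-01  9.89664530e-01 -7.17279946e-04] 0.08528449110301531
```

View pics/top0.png

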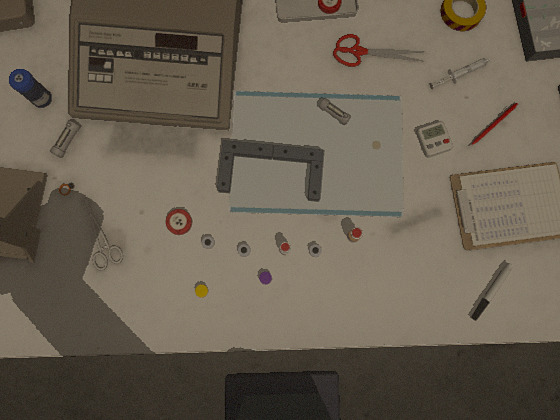

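View pics/side0.png

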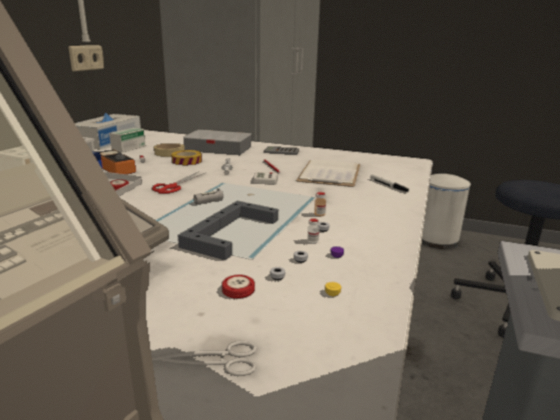

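The top view shows candidate stoppers (grey with a dark centre) at (208,241), (243,249) and (315,249). Things that could be mistaken for them are the purple (265,277) and yellow (201,290) look-alikes, vial_a (283,245), vial_b (353,233), the puck (178,220) and a small object at (66,188). I choose the three grey ones and will check them in a crop.

```bash
cat > h.py <<'E'
import numpy as np,cv2
def ray(K,T,u,v,z):
    R=T[:3,:3];o=-R.T@T[:3,3];d=R.T@np.linalg.inv(K)@np.array([u,v,1.]);return (o+d*(z-o[2])/d[2])
def proj(K,T,P):
    p=T[:3,:3]@np.array(P)+T[:3,3];q=K@p;return q[:2]/q[2]
def dark(c,u,v,r=5,z=.014):
    """centroid of the dark rubber centre near u,v -> world at height z"""
    g=c["pixels"].astype(float).mean(2);u,v=int(u),int(v)
    w=np.clip(90-g[v-r:v+r+1,u-r:u+r+1],0,None);yy,xx=np.mgrid[v-r:v+r+1,u-r:u+r+1]
    if w.sum()<30:return None
    m=np.array([(w*xx).sum()/w.sum(),(w*yy).sum()/w.sum()]);return m,ray(c["camera_matrix"],c["camera_from_world"],*m,z)
E
python3 - <<'E'
from h import *
d=np.load("pics/top0.npz");c=dict(pixels=d["p"],camera_matrix=d["K"],camera_from_world=d["T"])
K,T=d["K"],d["T"];s=np.load("pics/side0.npz")
for u,v in((208,241),(243,249),(315,249)):
    m,P=dark(c,u,v);print(m.round(1),P.round(4),"side px",proj(s["K"],s["T"],P).round(0))
hsv=cv2.cvtColor(d["p"],cv2.COLOR_RGB2HSV)
for n,lo,hi in(("red",(170,120,60),(180,255,255)),("red2",(0,120,60),(8,255,255)),("purple",(125,80,40),(155,255,255)),("yellow",(20,150,90),(32,255,255))):
    k,l,st,ce=cv2.connectedComponentsWithStats(cv2.inRange(hsv,lo,hi))
    for i in range(1,k):
        if st[i,4]>15 and ce[i][1]>200: print(n,ce[i].round(1),st[i].tolist(),[ray(K,T,*ce[i],z)[:2].round(3).tolist() for z in(.014,.047,.052)])
g=cv2.inRange(hsv,(0,0,0),(180,255,95));
k,l,st,ce=cv2.connectedComponentsWithStats(g)
i=l[150,260]; i= i or l[148,250];print(st[i]);cn=cv2.findContours((l==i).astype(np.uint8),0,2)[0][0]
print(cv2.approxPolyDP(cn,3,True)[:,0].tolist())
cv2.imwrite("pics/crop.png",cv2.resize(d["p"][125:305,155:375,::-1],None,fx=3.3,fy=3.3,interpolation=2))
E
```

```text
[207.2 241.6] [0.5125 0.1475 0.014 ] side px [277. 271.]
[243.2 249.3] [0.4952 0.0756 0.014 ] side px [300. 254.]
[314.9 249.5] [ 0.491  -0.0678  0.014 ] side px [322. 224.]
red2 [178.6 221.7] [166, 209, 26, 26, 291] [[0.554, 0.205], [0.549, 0.199], [0.548, 0.198]]
red2 [356.4 232.5] [352, 228, 10, 10, 73] [[0.523, -0.153], [0.519, -0.148], [0.518, -0.147]]
red2 [284.6 246.5] [281, 243, 8, 8, 53] [[0.499, -0.007], [0.495, -0.007], [0.494, -0.007]]
purple [265.  277.4] [259, 272, 12, 12, 111] [[0.438, 0.033], [0.436, 0.033], [0.436, 0.032]]
yellow [200.9 290.4] [195, 284, 13, 13, 130] [[0.416, 0.16], [0.415, 0.155], [0.415, 0.154]]
[ 215  138  109   64 2966]
[[221, 138], [215, 183], [218, 191], [230, 190], [234, 155], [306, 162], [304, 192], [308, 200], [318, 201], [323, 150], [318, 146]]
```

View pics/crop.png

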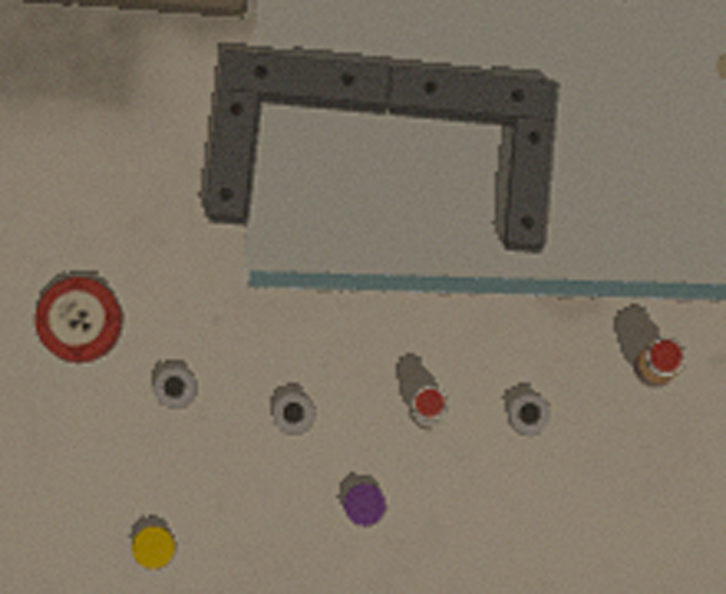

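Crop: the three stoppers are confirmed, grey rim with dark centre, at crop (175,386), (293,411) and (529,412). The wall-top screws at z=28 mm give the pen pose.

```bash
python3 - <<'E'
from h import *
d=np.load("pics/top0.npz");K,T=d["K"],d["T"]
f=lambda u,v:ray(K,T,u/3.3+155-.35,v/3.3+125-.35,.028)[:2]
L=[f(237,109),f(226,194)];R=[f(534,137),f(527,222)];B=[f(261,72),f(348,79),f(430,87),f(517,95)]
for n,a in zip("LRB",(L,R,B)):print(n,np.round(a,4).tolist())
B=np.array(B);vx,vy,*_=cv2.fitLine(B.astype(np.float32),cv2.DIST_L2,0,.01,.01).ravel();y=np.array([vx,vy]);y*=np.sign(y[1]);x=np.array([y[1],-y[0]])
l,r=np.mean([p@y for p in L]),np.mean([p@y for p in R]);print("width",l-r)
c=y*(l+r)/2+x*(B.mean(0)@x-.0525);print("pen",c.round(4),"yaw",np.degrees(np.arctan2(x[1],x[0])))
print("LR dir",[(q[0]-q[1]).round(4).tolist() for q in(L,R)])
Rm=np.array([x,y])
for P in((.5125,.1475),(.4952,.0756),(.491,-.0678),(.553,.204),(.518,-.147),(.495,-.007),(.437,.033),(.415,.16)):print((Rm@(np.array(P)-c)).round(4))
E
```

```text
L [[0.6816, 0.1064], [0.6279, 0.1135]]
R [[0.6595, -0.0764], [0.606, -0.07]]
B [[0.705, 0.0914], [0.6992, 0.0376], [0.6929, -0.0131], [0.6866, -0.0668]]
width 0.18444342712666045
pen [0.6438 0.0184] yaw -6.6741843
LR dir [[0.0536, -0.0071], [0.0535, -0.0063]]
[-0.1454  0.113 ]
[-0.1542  0.0396]
[-0.1417 -0.1033]
[-0.1117  0.1738]
[-0.1057 -0.1789]
[-0.1448 -0.0425]
[-0.2071 -0.0095]
[-0.2437  0.1141]
```

```bash
cat >> h.py <<'E'
C=np.array([.6438,.0184]);YAW=np.radians(-6.674)
RM=np.array([[np.cos(YAW),-np.sin(YAW)],[np.sin(YAW),np.cos(YAW)]])
w=lambda p:C+RM@np.array(p,float)
pen=lambda P:RM.T@(np.array(P)[:2]-C)
def push(manip,a,b,gap=.026,zt=.006,v=.07,face=.024):
    """push disc from a to b (pen frame), ending with fingers backed off and raised"""
    A,B=w(a),w(b);u=(B-A)/np.linalg.norm(B-A);az=np.arctan2(u[1],u[0])
    s=A-u*(face+gap);e=B-u*face;best=None
    for psi in(az,az+np.pi):
        q=[0,np.cos(psi/2),np.sin(psi/2),0]
        j=manip.inverse_kinematics([*s,zt],q)
        if j is not None and (best is None or abs(j[5])<abs(best[0])):best=(j[5],q)
    q=best[1];manip.move_pose([*s,.12],q);manip.movel([*s,zt],vel=.15)
    hit=manip.movel([*(A-u*(face-.0)),zt],vel=.07);st=manip.movel([*e,zt],vel=v,stop_force=25)
    manip.movel([*(e-u*.02),zt],vel=.08);manip.movel([*(e-u*.02),.13],vel=.2)
    S=manip.read_state();print("j6",round(best[0],2),"stop",st,"t",S["t"],"F",S["wrist_force"].round(1))
def look(manip,name,guess,away=True):
    if away:manip.movej(manip.inverse_kinematics([.36,.3,.25],[0,np.cos(1.1),np.sin(1.1),0]))
    c=manip.camera("top");K,T=c["camera_matrix"],c["camera_from_world"]
    cv2.imwrite(f"pics/{name}.png",cv2.resize(c["pixels"][125:305,155:375,::-1],None,fx=3.3,fy=3.3,interpolation=2))
    g=c["pixels"].astype(np.uint8);hsv=cv2.cvtColor(g,cv2.COLOR_RGB2HSV)
    m=cv2.inRange(hsv,(0,0,0),(180,255,80));k,l,st,ce=cv2.connectedComponentsWithStats(m)
    for i in range(1,k):
        if 8<=st[i,4]<=60 and 160<ce[i][0]<370 and 130<ce[i][1]<300:
            print("dark",ce[i].round(1),st[i,4],"pen",(pen(ray(K,T,*ce[i],.014))*1000).round(1))
    print("t",manip.read_state()["t"])
E
python3 - <<'E'
from h import *
from bench import manip
manip.set_gripper(0.0);print(manip.read_state()["grip_width"])
push(manip,(-.1542,.0396),(.010,.002));look(manip,"p1",None)
E
```

```text
-0.00013044580568407715
j6 -1.05 stop True t 7.5083 F [0.1 0.5 0.1]
dark [261.8 176. ] 9 pen [-0.8 17.2]
dark [266.5 180.6] 30 pen [-9.6  6.6]
dark [175.4 218.1] 8 pen [-104.   182.3]
dark [178.8 222.1] 30 pen [-111.5  174.5]
dark [347.6 236.5] 8 pen [-109.5 -167.1]
dark [207.4 241.6] 30 pen [-145.5  112.6]
dark [314.9 249.8] 32 pen [-142.4 -103.5]
t 8.9917
```

View pics/p1.png

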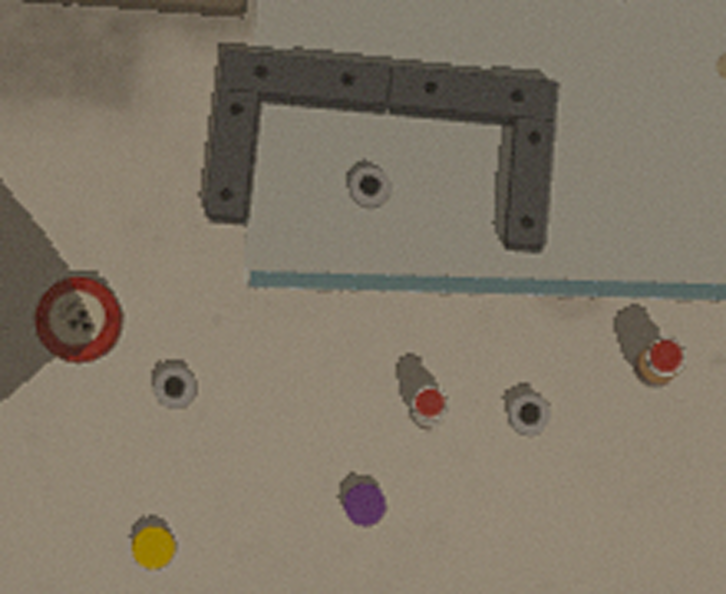

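The first stopper lies inside the pen at crop (369,185), pen frame (-10, 7) mm, and nothing else has moved. Next is stopper_0, in two legs round the wall end.

```bash
sed -i 's/stop_force=25/stop_force=38/' h.py; python3 - <<'E'
from h import *
from bench import manip
push(manip,(-.1455,.1126),(-.064,.050),v=.06)
push(manip,(-.1424,-.1035),(-.064,-.045),v=.06);look(manip,"p2",None)
E
```

```text
j6 -0.46 stop False t 14.3083 F [-0.3 -0.6 -0.3]
j6 0.82 stop True t 19.3583 F [-0.6  0.4 -0.4]
dark [262.2 175.8] 9 pen [-0.2 16.4]
dark [305.3 178.8] 12 pen [  1.6 -72.4]
dark [266.5 180.6] 30 pen [-9.6  6.6]
dark [241.4 204.5] 31 pen [-63.8  52.6]
dark [289.8 210.2] 24 pen [-66.6 -46.4]
dark [292.5 216.2] 28 pen [-78.4 -52.8]
dark [175.  218.5] 11 pen [-104.9  183. ]
dark [179.1 222.1] 27 pen [-111.4  173.9]
dark [347.6 236.5] 8 pen [-109.5 -167.1]
t 20.9
```

View pics/p2.png

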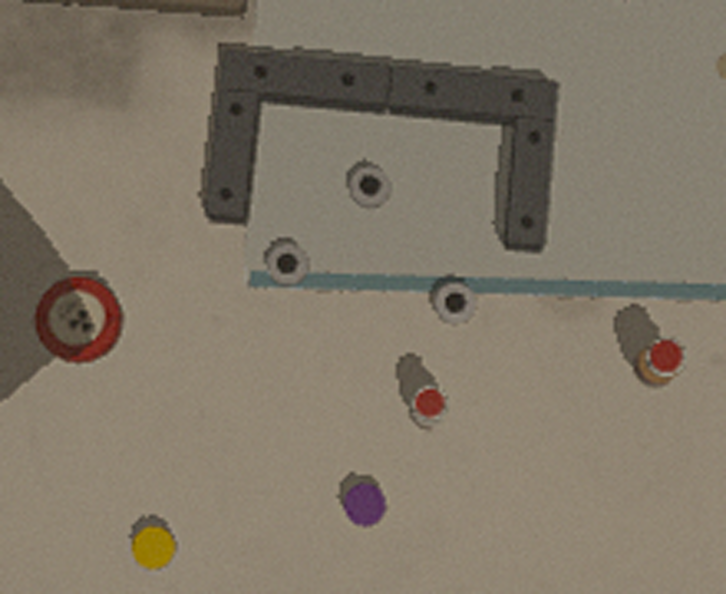

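s0 is at crop (287,263) and s2 at crop (455,301), where it stopped at the pad edge. Next I push both in. For s2 I angle the approach to keep away from vial_a at crop (428,403).

```bash
sed -i 's/stop_force=38)/stop_force=60);P=manip.read_state();print("end",(pen(P["ee_pos"])*1000).round(1),P["wrist_force"].round(1))/' h.py; python3 - <<'E'
from h import *
from bench import manip
push(manip,(-.0638,.0526),(.004,.050),gap=.02,v=.06)
push(manip,(-.0784,-.0528),(0,-.035),gap=.008,v=.06);look(manip,"p3",None)
E
```

```text
end [-20.4  50.9] [ 0.6 -0.4 -0.5]
j6 -1.28 stop False t 25.8917 F [ 0.6 -0.3 -0.7]
end [-23.8 -40.4] [-0.6 -0.5  0.2]
j6 1.39 stop False t 32.025 F [-0.2 -1.   0.1]
dark [241.9 166.9] 8 pen [14.6 59.9]
dark [245.6 172.5] 31 pen [ 3.4 51.1]
dark [262.1 175.9] 10 pen [-0.5 16.6]
dark [287.4 178.1] 31 pen [ -0.2 -35.6]
dark [266.5 180.6] 30 pen [-9.6  6.6]
dark [175.3 218. ] 9 pen [-103.7  182.4]
dark [179.  222.2] 26 pen [-111.6  174. ]
t 33.6083
```

View pics/p3.png

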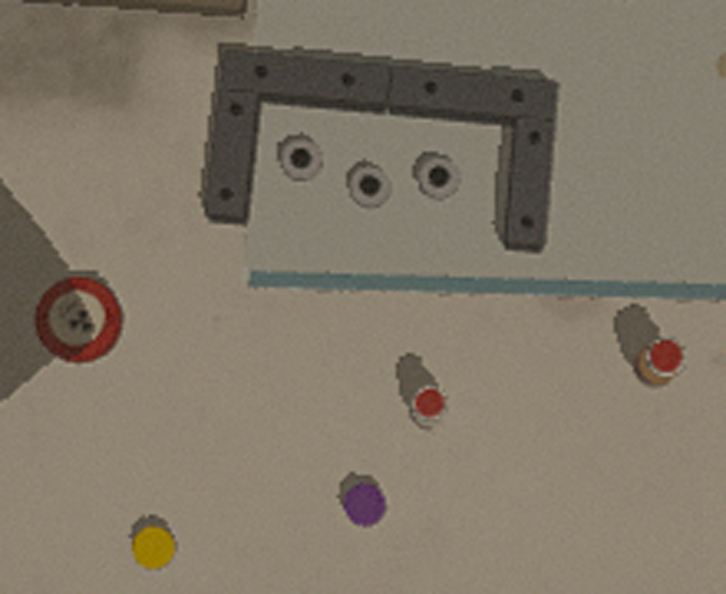

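All three stoppers lie flat inside the pen at crop (300,157), (369,185) and (438,176), at least 15 mm clear of every edge. The vials, puck and look-alikes have not moved, and the arm is clear.

```bash
python3 -c "
from bench import manip
print(manip.hand_in())"
```

```text
the job is handed in; nothing more can be done
None
```

I swept all three stoppers flat and wholly into the lead pen, left the vials, puck and look-alikes where they were, and handed the job in at about 34 s.

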